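Level the seedling shelf

ROBOT

A 6-joint arm with a two-finger parallel gripper is mounted at the origin on the work surface. World frame = base frame: x ahead of the robot, y to its left, z up, the work surface at z = 0. Lengths are in m, angles in rad, forces in N, time in s.
With the tool pointing down it reaches from about 0.425 to 0.95 m from the base axis. Payload 3.5 kg.
Tool frame: the origin (TCP) lies midway between the tips of the shut fingers; the grasp point (between the pads) lies 19 mm behind it; z points along the fingers, y is the line along which they close (so a half turn about z gives the same grasp; the last joint's range is limited). The gripper opens to 85 mm and grips with 20 to 120 N. Pads are 22 mm wide; open, the fingers measure 114 mm over their backs; the gripper's body (76 mm by 85 mm) begins 54 mm behind the grasp point. The pads swing forward as they close: fully open they stand 13 mm farther back than shut.
Start: joints at [-1.301, 0.286, 1.577, -0, 1.279, -0.15], TCP at [0.275, -0.616, 0.231] pointing down, gripper open.
Joint ranges: [-2.77, 2.77], [-0.9, 2.22], [0.21, 2.48], [-1.53, 4.67], [0.24, 2.81], [-2.84, 2.84]. Speed limits (rad/s): [2.79, 2.79, 3.14, 3.14, 3.14, 3.14].

INTERFACE

Orientations are given as a unit quaternion [x, y, z, w].
In Python, from plant import ctrl, cams, order gives the robot as it stands.
- The arm moves only by the tool move_arm, never from a script. Its argument "plan" is one flat list of numbers, 7 for each row, row after row: the shift along the world's x, y, z in mm, then the turn, a rotation vector about the world's x, y, z in degrees, then the finger opening in mm, from 0 to 85.4. A call has 1 to 12 rows; each row shifts and turns the commanded pose from where the row before left it; what a row does not reach is not made up. A row lasts 1/10 s, in which the tool goes at most 50 mm and 8.59 degrees, less where a joint would pass 70% of its speed; a pose out of reach is approached as far as the arm can. A call is refused whole if a number of a shift passes 50 or a number of a turn 8.59, either way. A call with a gripper value outside its range is refused whole. The fingers move at their own pace and stop on an object; "newtons" is the grip in N (left out, the last holds). Time passes only in rows, so rows that do not move let the fingers close. It gives the time, the measured TCP pose, the force, the opening and the grip force at its end, in the units of the state.
- ctrl.get_state(): the state, without advancing time (a new reading comes with each control period).
- cams.read_camera(name): name is "side" or "top"; returns a dict with "color" (420x560x3 uint8, red, green, blue), "fov_y" (degrees; the focal length in pixels is half the picture's height over the tangent of half this angle, whatever the lens; pixels are square), "cx", "cy" (the principal point, pixels), "k1" (the pictures are not rectified: a ray, as slopes to the right and down, at radius r is drawn at 1 + k1 r^2 times it, then the intrinsics apply), "origin" and "orientation" of the camera in the world. Camera axes: x right, y up, looking along -z (the intrinsics and any distortion apply to the point x, -y, -z); pixel columns grow to the right and rows downward; lengths in m; the calibration is good to about 2 mm. A picture is of the moment at which its call begins. There is no depth.
- order.sign_off(): hands the job in; it is judged then, once.
The state is a dict: "time": time; "qpos": joint angles; "dq": joint speeds; "joint_efforts": joint torques, N m; "eef_pos": TCP position; "tcp_rot": TCP orientation; "contact_force": force on the tool from outside, world axes, zero at the start; "wrist_torque": the same for the moment, N m; "opening": opening from 0.0 (shut) to 1.0 (fully open); "finger_force": force on a finger pad.
Only numpy, scipy, OpenCV 4.12 (cv2) and the standard library are available. Lean on these libraries where they do the work, as an engineer would, in place of code of your own. Each camera call takes 0.05 s, during which the arm holds its last target. There are 200 camera calls.

TASK

Lift the loose lid off the black box on the low slatted seedling shelf and lay it flat on the bench top clear of the box, knob up, without dropping it. Then grip the bar-shaped head of the levelling foot inside the box, push it straight down so that the spirit level under it is pressed home, and, keeping it pressed home, turn the head clockwise (seen from above) until the level's bubble sits centred between the two black lines. Finish holding: stay there gripping the head and pressing the level down with the bubble centred, and leave the two small pots standing beside the box on the shelf where they are.

Things in the scene. Friction and masses are not known exactly. Their poses are not given: they have to be found in the camera images.
- lid: Loose black plastic lid, 226 x 146 mm, about 0.26 kg. Origin: centre of its underside; x along its long side, z up. From below: a plug 200 x 120 x 6 mm that sits inside the box with 6 mm play all round, a plate 226 x 146 x 6 mm that rests on the box's rim, and in the middle a round upright wooden knob 28 mm in diameter, 32 mm tall (44 mm in all).
- lid_grip (a point): Point to grip on the lid's knob: on its axis, 34 mm above the lid's underside, 22 mm above the plate, 10 mm below the knob's top. Same axes as the lid. It is 34 mm above the bench when the lid lies flat there.
- box_mid (a point): Centre of the black box's mouth, at rim height (134 mm above the bench). The box is fixed on the shelf, open on top, 220 mm along its x, 140 mm along its y, 74 mm tall, walls and floor 4 mm thick, z up; it holds the spirit level and the foot's head.
- shelf_mid (a point): Centre of the shelf's top, 60 mm above the bench. A fixed slatted deck, 260 mm along x, 600 mm along y. The box is centred at y = -210 mm, a fixed tray of seedlings 240 x 280 mm, up to 90 mm tall, at y = +135 mm. Beyond the deck's -y end (the robot's right) the bench is free for 250 mm.
- foot_grip (a point): Point to grip on the levelling foot's head, on its upright turning axis, 45 mm from the box's centre towards the box's -x end. The head is an upright steel bar 52 mm long (its x), 14 mm thick (its y; grip across this), on a round flange 56 mm across. The point is 11 mm below the bar's top, 22 mm above the flange and, before pressing, 18 mm below the box's rim. It moves down with the level.
- level (a joint): How far the spirit level is pressed down, m: 0 up on its springs, 0.006 fully home (a hard stop). The level is an aluminium bar 190 x 50 x 20 mm along the box's x, under the flange of the foot's head; pushing the head down pushes it. It starts to move at about 4 N, is fully home at about 10 N, and springs up when let go.
- foot (a joint): Turn of the foot's head, rad, growing clockwise from above; 0 when the bar is parallel to the level. It turns with 0.08 Nm of friction, pressed or not, and stays where it is left. 0.4 to 1.3 rad clockwise are needed; the value at which the shelf is level differs from run to run: watch the bubble.
- vial_mid (a point): Middle of the level's vial, on its upper side: a yellow-green tube 70 mm long, 16 mm in diameter, lying along the level (this point's x), about 95 mm (it varies by 4) from the foot's axis towards the box's +x end (away from the robot). Two black lines cross it 10.7 mm either side of this point. Moves down with the level.
- bubble_mid (a point): Centre of the bubble, a white lozenge 14 mm long on the vial. It starts 5 to 18 mm from the vial's middle on the side away from the foot's head (+x of vial_mid) and moves 14 mm towards the head per radian of clockwise turn. Centred: it coincides with vial_mid along x. The shelf's own tilt is too slight to see.
- pot_a: Bystander: loose black pot, 68 mm in diameter, 71 mm tall, on the shelf between box and tray. Origin: centre of its underside.
- pot_b: Bystander: loose green pot, 56 mm in diameter, 56 mm tall, on the shelf between box and tray. Origin: centre of its underside.

How it is judged:
On the way, in this order (a step that is already met when the one before it is completed fails the run):
1. the lid lies flat, knob up, on the bench top clear of the box, let go and at rest (horizontal distance between lid_grip and box_mid above 0.15 m and height (world z) of lid_grip below 0.05 m and angle between lid_grip's own z axis and vertical below 0.1 rad and linear speed of lid below 0.03 m/s and contact force between the fingers and lid below 0.2 N), for 0.2 s.
2. the level is pressed home while the bubble is still off centre (value of joint level above 0.0045 m and x of bubble_mid in the frame of vial_mid above 0.003 m), for 0.1 s.
At the end, for the whole second after the job is handed in: Still gripping the foot's head (over 3 N), the level held down at least 4.5 of its 6 mm, the bubble within 3 mm of the vial's middle; the lid at rest flat (within 0.1 rad), knob up, on the bench top, its centre at least 150 mm from the box's (horizontal distance between lid_grip and box_mid above 0.15 m and height (world z) of lid_grip below 0.05 m and angle between lid_grip's own z axis and vertical below 0.1 rad and linear speed of lid below 0.03 m/s and value of joint level above 0.0045 m and x of bubble_mid in the frame of vial_mid between -0.003 and 0.003 m and contact force between the fingers and foot above 3 N); the arm keeps its last pose, push and grip.
It fails at once if the lid is dropped or thrown: faster than 0.8 m/s while not held (linear speed of lid above 0.8 m/s and contact force between the fingers and lid below 0.1 N).
It fails at once if the bubble is brought to the centre while the level is not pressed down (under 2 mm) (x of bubble_mid in the frame of vial_mid between -0.003 and 0.003 m and value of joint level below 0.002 m).
It fails at once if a pot standing on the shelf beside the box is moved by more than 30 mm (distance of any of pot_a, pot_b from where it was at the start of the episode above 0.03 m).
It also fails if it takes over 48 s, if anything falls off the work surface, if the arm or the gripper's body presses on something with over 40 N, if the wrist force passes 120 N, or if a joint passes its speed limit or range.

## Working session

There is one attempt and no reset: what is moved stays moved. The work goes in short steps, Python scripts to look and compute and a tool call to move; the robot and the scene stay as the last step left them, time stands still between calls to the robot, and variables do not carry over. Pictures are saved under pics/ and viewed, at most 10 in all, crops included, and the job is handed in when it is done.

Besides the shell and the picture viewer there is one more tool, called after "Request:" by a JSON object that holds its "fn" and its "kwargs". move_arm: Moves the arm, as the interface text tells. Its arguments: {"type":"object","properties":{"plan":{"type":"array","items":{"type":"number"}},"newtons":{"type":"number"}},"required":["plan"]}

```bash
mkdir -p pics; cat > h.py <<'E'
import numpy as np, cv2
from plant import ctrl, cams, order
def cal(c):
    f=c["color"].shape[0]/2/np.tan(np.radians(c["fov_y"])/2)
    from scipy.spatial.transform import Rotation as R
    return f,c["cx"],c["cy"],c["k1"],np.array(c["origin"]),R.from_quat(c["orientation"]).as_matrix()
def px2z(c,u,v,z):
    f,cx,cy,k,o,R=cal(c); d=np.array([(u-cx)/f,(v-cy)/f]); s=d.copy()
    for _ in range(30): s=d/(1+k*(s@s))
    r=R@np.array([s[0],-s[1],-1]); return o+r*(z-o[2])/r[2]
def proj(c,p):
    f,cx,cy,k,o,R=cal(c); q=R.T@(np.array(p)-o); s=np.array([q[0],-q[1]])/-q[2]; s=s*(1+k*(s@s)); return s*f+[cx,cy]
E
python3 - <<'E'
from h import *
import pickle
C={n:cams.read_camera(n) for n in("side","top")}
pickle.dump(C,open("c0.pkl","wb"))
for n,c in C.items():
    print(n,{k:v for k,v in c.items() if k!="color"}); 
a=np.hstack([C[n]["color"] for n in C])
for n in C: cv2.imwrite(f"pics/{n}0.png",cv2.resize(C[n]["color"][:,:,::-1],(784,588)))
print(ctrl.get_state())
E
```

```text
side {'fov_y': 42.702604294215234, 'cx': 273.8579395903838, 'cy': 216.5585292515519, 'k1': -0.20134118727052983, 'origin': array([0.30935333, 0.63242873, 0.70014635]), 'orientation': array([-0.10090872,  0.38731382,  0.88454638, -0.23954777])}
top {'fov_y': 44.24766064216894, 'cx': 278.9756786160456, 'cy': 213.41103219131605, 'k1': -0.15278674880304827, 'origin': array([0.56564451, 0.10752217, 0.81390821]), 'orientation': array([-0.01221463,  0.00886153,  0.7078683 , -0.70618322])}
{'time': 0.1, 'qpos': array([-1.30097987e+00,  2.87152285e-01,  1.57803425e+00,  8.67481066e-06,
        1.27860805e+00, -1.50013435e-01]), 'dq': array([-0.0008657 , -0.00223702, -0.00307247,  0.00138103, -0.00061963,
       -0.00037876]), 'joint_efforts': array([ 6.04363759e-04, -4.07297301e+01, -2.93700242e+01, -1.62175133e-04,
        3.42940002e-03, -9.96042395e-07]), 'eef_pos': array([ 0.27499316, -0.61579066,  0.23003338]), 'tcp_rot': array([ 9.78048311e-01,  2.08375359e-01, -6.17653822e-05, -1.09924048e-03]), 'contact_force': array([ 0.48236867, -0.79813687,  0.44197857]), 'wrist_torque': array([ 0.02205702, -0.0035351 , -0.02879385]), 'finger_force': 0.0, 'opening': 1.000084823022403}
```

View pics/side0.png

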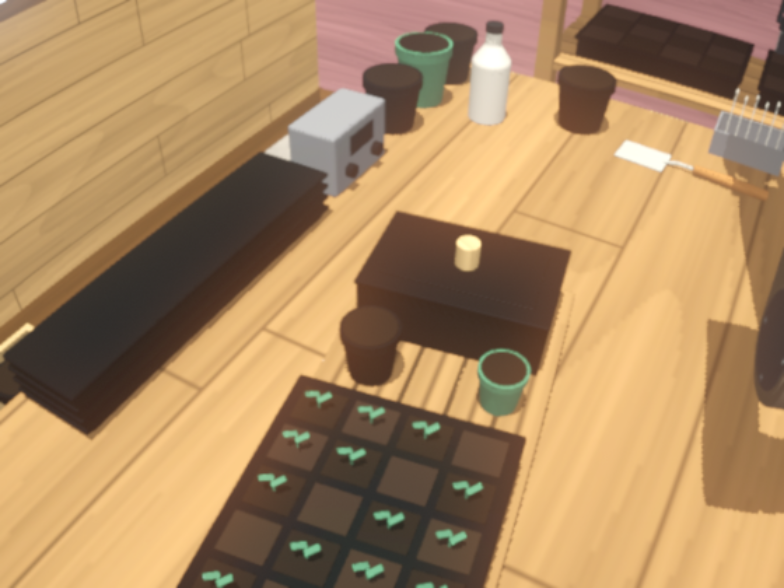

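View pics/top0.png

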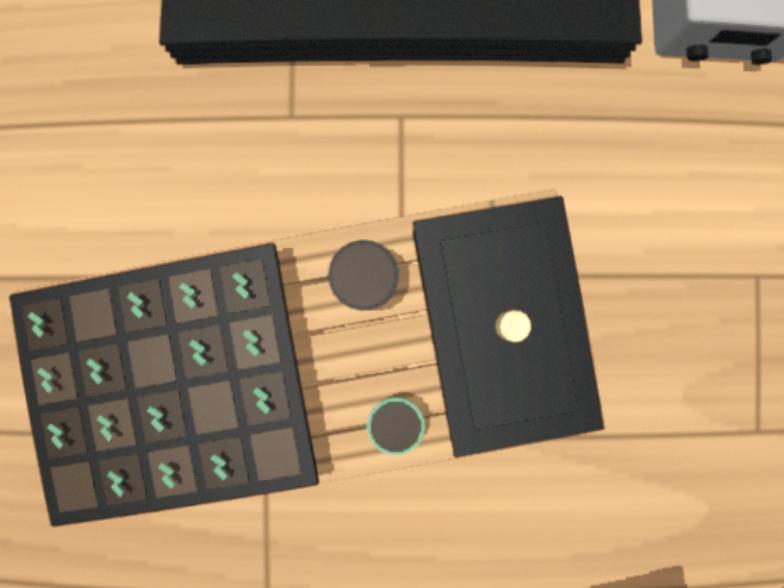

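The side and top views show the lid: top-view corners (414,220), (562,197), (604,429), (456,456), knob at (514,326), with the two pots on the box's tray side.

```bash
python3 - <<'E'
from h import *
import pickle
C=pickle.load(open("c0.pkl","rb")); t=C["top"]; s=C["side"]
P=[px2z(t,u/1.4,v/1.4,.14)[:2] for u,v in[(414,220),(562,197),(604,429),(456,456)]]
P=np.array(P); print(P.round(4),P.mean(0)); 
for a,b in((0,3),(1,2)):
  d=P[a]-P[b]; print("x axis yaw",np.degrees(np.arctan2(d[1],d[0])),np.linalg.norm(d))
for a,b in((0,1),(3,2)):
  d=P[a]-P[b]; print("y axis yaw-90",np.degrees(np.arctan2(d[1],d[0]))-90,np.linalg.norm(d))
k=px2z(t,516/1.4,326/1.4,.172); print("knob",k, "side proj*1.4",proj(s,k)*1.4)
Q=np.array([px2z(s,u/1.4,v/1.4,.14)[:2] for u,v in[(400,214),(570,250),(545,327 if 0 else 331),(360,280)]]);print(Q.round(3))
for u,v in[(363,275),(396,426)]: print("pot",px2z(t,u/1.4,v/1.4,.12))
print("tray edge",px2z(t,276/1.4,245/1.4,.12))
E
```

```text
[[ 0.6595  0.0886]
 [ 0.6817 -0.0518]
 [ 0.4623 -0.0905]
 [ 0.4387  0.0499]] [ 0.5605576  -0.00093968]
x axis yaw 9.9242749577842 0.22419705608036786
x axis yaw 9.997326623412743 0.22281036391008274
y axis yaw-90 8.97829930321872 0.14209035195958195
y axis yaw-90 9.538302812364009 0.14235829747198303
knob [ 0.56025573 -0.00111514  0.172     ] side proj*1.4 [468.76382225 241.71401191]
[[ 0.674 -0.046]
 [ 0.463 -0.089]
 [ 0.439  0.058]
 [ 0.652  0.088]]
pot [0.60927258 0.1372401  0.12      ]
pot [0.46420028 0.10585754 0.12      ]
tray edge [0.63865664 0.22150299 0.12      ]
```

Request:
{"fn": "move_arm", "kwargs": {"plan": [20,44,0,0,0,-1.2,60,20,44,0,0,0,-1.2,60,20,44,0,0,0,-1.2,60,20,44,0,0,0,-1.2,60,20,44,0,0,0,-1.2,60,20,44,0,0,0,-1.2,60,20,44,0,0,0,-1.2,60,20,44,0,0,0,-1.2,60,20,44,0,0,0,-1.2,60,20,44,0,0,0,-1.2,60,20,44,0,0,0,-1.1,60,20,44,0,0,0,-1.1,60], "newtons": 40}}

```text
time: 1.3
eef_pos: [0.5153, -0.0863, 0.231]
tcp_rot: [0.996, 0.085, -0.0, -0.0]
contact_force: [-0.0, 0.3, -0.1]
opening: 0.704
finger_force: 0.0
```

Request:
{"fn": "move_arm", "kwargs": {"plan": [20,44,0,0,0,0,60,20,44,0,0,0,0,60,5,-1,-30,0,0,0,60,0,0,-20,0,0,0,60,0,0,-15,0,0,0,60,0,0,0,0,0,0,60,0,0,0,0,0,0,60]}}

```text
time: 2.0
eef_pos: [0.5601, -0.0017, 0.1665]
tcp_rot: [0.996, 0.086, -0.0, -0.0]
contact_force: [0.3, -1.2, 0.7]
opening: 0.701
finger_force: 0.0
```

Request:
{"fn": "move_arm", "kwargs": {"plan": [0,0,-12,0,0,0,60,0,0,-10,0,0,0,60,0,0,0,0,0,0,60,0,0,0,0,0,0,20,0,0,0,0,0,0,20,0,0,0,0,0,0,20,0,0,0,0,0,0,20,0,0,0,0,0,0,20]}}

```text
time: 2.8
eef_pos: [0.5606, -0.0014, 0.145]
tcp_rot: [0.996, 0.086, 0.001, 0.0]
contact_force: [-0.2, -1.2, 0.9]
opening: 0.315
finger_force: 39.9
```

Request:
{"fn": "move_arm", "kwargs": {"plan": [0,0,5,0,0,0,20,0,0,15,0,0,0,20,0,0,20,0,0,0,20,3,-17,10,0,0,0,20,6,-30,0,0,0,0,20,6,-35,0,0,0,0,20,6,-35,0,0,0,0,20,6,-35,0,0,0,0,20,5,-30,0,0,0,0,20,4,-25,0,0,0,0,20,1,-8,-10,0,0,0,20,0,0,-20,0,0,0,20]}}

```text
time: 4.0
eef_pos: [0.5981, -0.2189, 0.1659]
tcp_rot: [0.996, 0.085, 0.002, 0.001]
contact_force: [0.8, 0.1, -2.0]
opening: 0.313
finger_force: 39.8
```

Request:
{"fn": "move_arm", "kwargs": {"plan": [0,0,-30,0,0,0,20,0,0,-30,0,0,0,20,0,0,-30,0,0,0,20,0,0,-20,0,0,0,20,0,0,-10,0,0,0,20,0,0,-10,0,0,0,20,0,0,-10,0,0,0,20,0,0,0,0,0,0,20,0,0,0,0,0,0,20]}}

```text
time: 4.9
eef_pos: [0.5976, -0.2165, 0.0249]
tcp_rot: [0.996, 0.086, 0.0, 0.0]
contact_force: [0.7, -0.2, -2.4]
opening: 0.314
finger_force: 39.7
```

Request:
{"fn": "move_arm", "kwargs": {"plan": [0,0,-3,0,0,0,20,0,0,-2,0,0,0,20,0,0,-2,0,0,0,20,0,0,0,0,0,0,20,0,0,0,0,0,0,20]}}

```text
time: 5.4
eef_pos: [0.5971, -0.2164, 0.0173]
tcp_rot: [0.996, 0.086, -0.0, -0.0]
contact_force: [0.0, -0.4, -2.4]
opening: 0.313
finger_force: 39.7
```

Request:
{"fn": "move_arm", "kwargs": {"plan": [0,0,-1,0,0,0,20,0,0,-1,0,0,0,20,0,0,0,0,0,0,20,0,0,0,0,0,0,20]}}

```text
time: 5.8
eef_pos: [0.5973, -0.2165, 0.017]
tcp_rot: [0.996, 0.086, -0.0, -0.0]
contact_force: [-3.5, 1.6, 5.7]
opening: 0.32
finger_force: 40.5
```

Touched down. Release, rise, retreat a bit.

Request:
{"fn": "move_arm", "kwargs": {"plan": [0,0,0,0,0,0,30,0,0,0,0,0,0,40,0,0,0,0,0,0,60,0,0,0,0,0,0,60,0,0,15,0,0,0,60,0,0,30,0,0,0,60,0,0,50,0,0,0,60,0,0,50,0,0,0,60,0,0,50,0,0,0,60,0,0,0,0,0,0,60]}}

```text
time: 6.8
eef_pos: [0.6016, -0.2187, 0.2225]
tcp_rot: [0.996, 0.086, 0.008, 0.005]
contact_force: [0.9, 0.0, 0.7]
opening: 0.702
finger_force: 0.0
```

```bash
python3 - <<'E'
from h import *
import pickle
C={n:cams.read_camera(n) for n in("side","top")}
pickle.dump(C,open("c1.pkl","wb"))
t=C["top"]["color"][110:360,260:530]; s=C["side"]["color"][130:290,220:430]
cv2.imwrite("pics/t1.png",cv2.resize(t[:,:,::-1],None,fx=2.4,fy=2.4,interpolation=cv2.INTER_CUBIC))
E
```

```text
(no output)
```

View pics/t1.png

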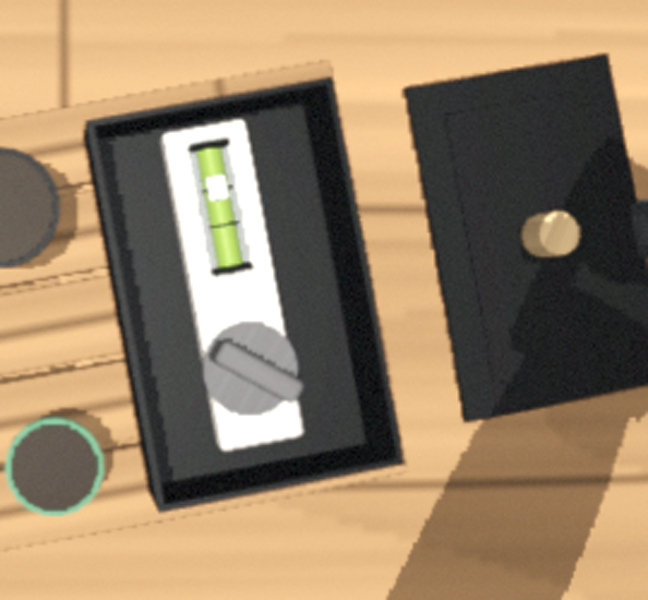

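The lid lies flat on the bench right of the box, knob at (560,232). The box is open with vial lines and bubble at around (218,187), and the bar head runs from (215,345) to (300,392), i.e. it is about 50° CCW of the level. I'll enlarge it.

```bash
python3 - <<'E'
from h import *
import pickle
C=pickle.load(open("c1.pkl","rb"))
t=C["top"]["color"]
a=cv2.resize(t[160:230,330:400][:,:,::-1],None,fx=8,fy=8,interpolation=cv2.INTER_CUBIC)
a=t[235:290,340:390][:,:,::-1]; a=cv2.resize(a,None,fx=10,fy=10,interpolation=cv2.INTER_CUBIC)
b=t[164:229,330:372][:,:,::-1]; b=cv2.resize(b,None,fx=7,fy=8,interpolation=cv2.INTER_CUBIC)
H=max(a.shape[0],b.shape[0]);p=lambda i:cv2.copyMakeBorder(i,0,H-i.shape[0],0,0,0)
cv2.imwrite("pics/z1.png",np.hstack([p(a),p(b)]))
x=np.array([np.cos(np.radians(9.8)),np.sin(np.radians(9.8)),0])
for nm,c in C.items():
  f=np.array([.5605,-.001,.127])-.045*x
  print(nm,"foot top",proj(c,f),"vial",proj(c,f+.095*x))
E
```

```text
side foot top [358.86996776 200.51060909] vial [303.66148652 187.17792423]
top foot top [368.63934974 265.63691599] vial [356.23242964 195.52965273]
```

View pics/z1.png

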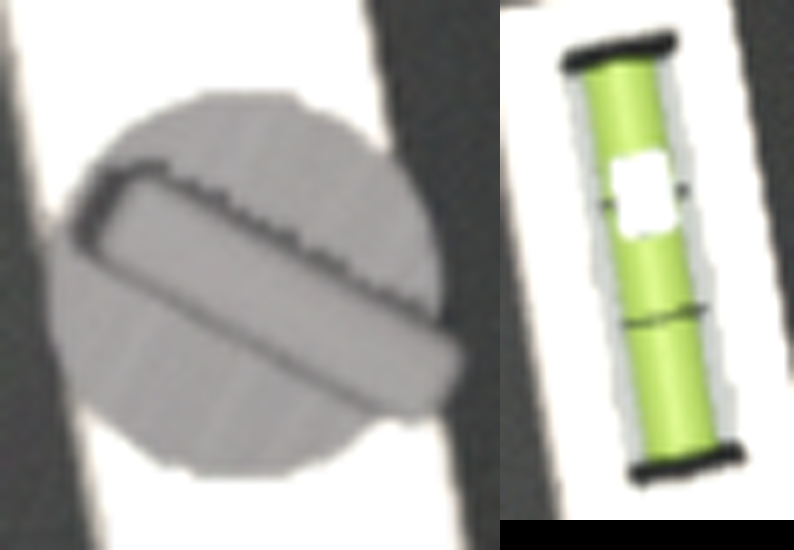

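Bar top-face corners in the crop are (145,172), (462,352), (422,420), (100,255). The bubble (644,195) sits on the far line and the near line is at (665,318), so it is about 10.7 mm off, needing roughly 0.76 rad.

```bash
python3 - <<'E'
from h import *
import pickle
t=pickle.load(open("c1.pkl","rb"))["top"]
P=np.array([px2z(t,340+u/10-.5,235+v/10-.5,.127) for u,v in[(145,172),(462,352),(422,420),(100,255)]])
print(P.mean(0)); 
for a,b in((0,1),(3,2),(0,3),(1,2)):
  d=P[a]-P[b];print(np.degrees(np.arctan2(d[1],d[0])),np.linalg.norm(d))
print(ctrl.get_state()["eef_pos"])
L=[px2z(t,330+(u-500)/7-.5,164+v/8-.5,.085) for u,v in[(645,195),(665,318)]]
print(L,np.linalg.norm(L[0]-L[1]))
E
```

```text
[ 0.51768441 -0.00749186  0.127     ]
60.27966548623403 0.049057327372458534
62.67416605561616 0.04867758278224594
-28.798071985182318 0.012575519005404262
-30.915170599141156 0.010542444710709642
[ 0.59816879 -0.21688938  0.21390554]
[array([0.62334956, 0.00988273, 0.085     ]), array([0.60152059, 0.00598735, 0.085     ])] 0.02217381492835238
```

Request:
{"fn": "move_arm", "kwargs": {"plan": [-10,26,0,0,0,6.4,50,-10,26,0,0,0,6.4,50,-10,26,0,0,0,6.4,50,-10,26,0,0,0,6.4,50,-10,26,0,0,0,6.4,50,-10,26,0,0,0,6.4,50,-10,26,0,0,0,6.4,50,-11,27,0,0,0,6.4,50,0,0,-20,0,0,0,50,0,0,-20,0,0,0,50,0,0,0,0,0,0,50,0,0,0,0,0,0,50], "newtons": 80}}

```text
time: 8.1
eef_pos: [0.5151, -0.0072, 0.1689]
tcp_rot: [0.861, 0.508, -0.001, -0.001]
contact_force: [0.5, 0.3, -0.7]
opening: 0.584
finger_force: 0.0
```

Request:
{"fn": "move_arm", "kwargs": {"plan": [2,-1,-25,0,0,0,50,0,0,-20,0,0,0,50,0,0,-12,0,0,0,50,0,0,-8,0,0,0,50,0,0,-4,0,0,0,50,0,0,0,0,0,0,50,0,0,0,0,0,0,50]}}

```text
time: 8.8
eef_pos: [0.5188, -0.0085, 0.1022]
tcp_rot: [0.861, 0.508, 0.001, 0.001]
contact_force: [-0.3, 0.3, 0.2]
opening: 0.583
finger_force: 0.0
```

Request:
{"fn": "move_arm", "kwargs": {"plan": [-1,0,-3,0,0,0,50,0,0,0,0,0,0,40,0,0,0,0,0,0,25,0,0,0,0,0,0,8,0,0,0,0,0,0,8,0,0,0,0,0,0,8,0,0,0,0,0,0,8]}}

```text
time: 9.5
eef_pos: [0.5163, -0.0079, 0.0985]
tcp_rot: [0.861, 0.508, -0.001, -0.001]
contact_force: [-4.9, 2.5, 3.8]
opening: 0.148
finger_force: 79.2
```

Request:
{"fn": "move_arm", "kwargs": {"plan": [0,0,-2,0,0,0,8,0,0,-2,0,0,0,8,0,0,-2,0,0,0,8,0,0,-2,0,0,0,8,0,0,0,0,0,0,8,0,0,0,0,0,0,8]}}

```text
time: 10.1
eef_pos: [0.5164, -0.0079, 0.0927]
tcp_rot: [0.861, 0.508, -0.001, -0.001]
contact_force: [-10.5, 2.4, 15.4]
opening: 0.149
finger_force: 80.9
```

Request:
{"fn": "move_arm", "kwargs": {"plan": [-1,0,-1,0,0,0,8,0,0,0,0,0,-4,8,0,0,0,0,0,-5,8,0,0,0,0,0,-5,8,0,0,0,0,0,-5,8,0,0,0,0,0,-5,8,0,0,0,0,0,-4,8,0,0,0,0,0,-2,8,0,0,0,0,0,0,8,0,0,0,0,0,0,8]}}

```text
time: 11.1
eef_pos: [0.5164, -0.008, 0.0926]
tcp_rot: [0.963, 0.268, -0.001, -0.0]
contact_force: [-9.8, 3.9, 18.3]
opening: 0.153
finger_force: 81.3
```

```bash
python3 - <<'E'
from h import *
import pickle
C={n:cams.read_camera(n) for n in("side","top")}
pickle.dump(C,open("c2.pkl","wb"))
t=C["top"]["color"][160:290,320:400]; s=C["side"]["color"][150:230,270:370]
a=cv2.resize(t[:,:,::-1],None,fx=4,fy=4,interpolation=cv2.INTER_CUBIC)
b=cv2.resize(s[:,:,::-1],(480,520),interpolation=cv2.INTER_CUBIC)
cv2.imwrite("pics/z2.png",np.hstack([a,b]))
print(ctrl.get_state()["contact_force"],ctrl.get_state()["wrist_torque"])
E
```

```text
[-9.40229439  3.79837058 18.33462922] [0.49873415 1.58094435 0.00452154]
```

View pics/z2.png

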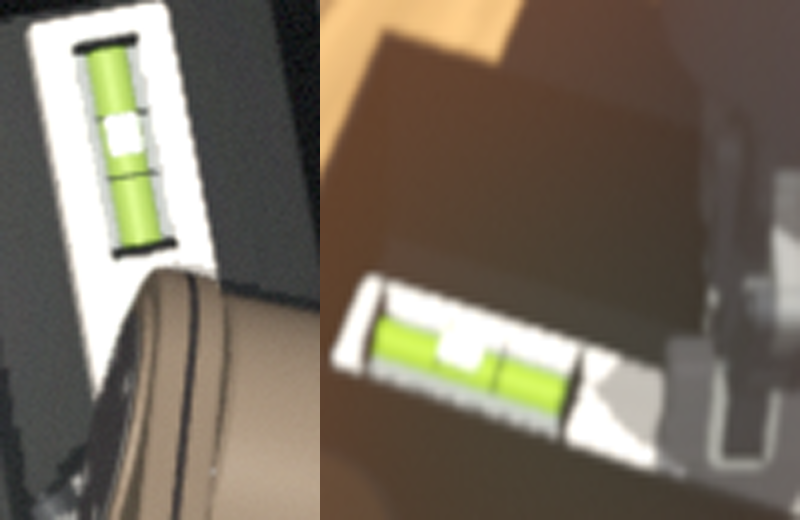

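The lines are at rows 115 and 176 and the bubble is centred at row 134, so it is still about 3.9 mm off on the far side. That needs about 15° more.

Request:
{"fn": "move_arm", "kwargs": {"plan": [0,0,0,0,0,-3,8,0,0,0,0,0,-4,8,0,0,0,0,0,-4,8,0,0,0,0,0,-3,8,0,0,0,0,0,-1.5,8,0,0,0,0,0,0,8,0,0,0,0,0,0,8,0,0,0,0,0,0,8]}}

```text
time: 12.0
eef_pos: [0.5164, -0.0079, 0.0926]
tcp_rot: [0.991, 0.136, -0.001, -0.0]
contact_force: [-9.1, 4.0, 18.2]
opening: 0.146
finger_force: 81.3
```

```bash
python3 - <<'E'
from h import *
import pickle
C={n:cams.read_camera(n) for n in("side","top")}
pickle.dump(C,open("c3.pkl","wb"))
t=C["top"]["color"][160:230,325:385]; s=C["side"]["color"][185:225,270:330]
a=cv2.resize(t[:,:,::-1],None,fx=6.5,fy=8,interpolation=cv2.INTER_CUBIC)
b=cv2.resize(s[:,:,::-1],(390,260),interpolation=cv2.INTER_CUBIC)
b=cv2.copyMakeBorder(b,0,300,0,0,0)
cv2.imwrite("pics/z3.png",np.hstack([a,b]))
E
```

```text
(no output)
```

View pics/z3.png

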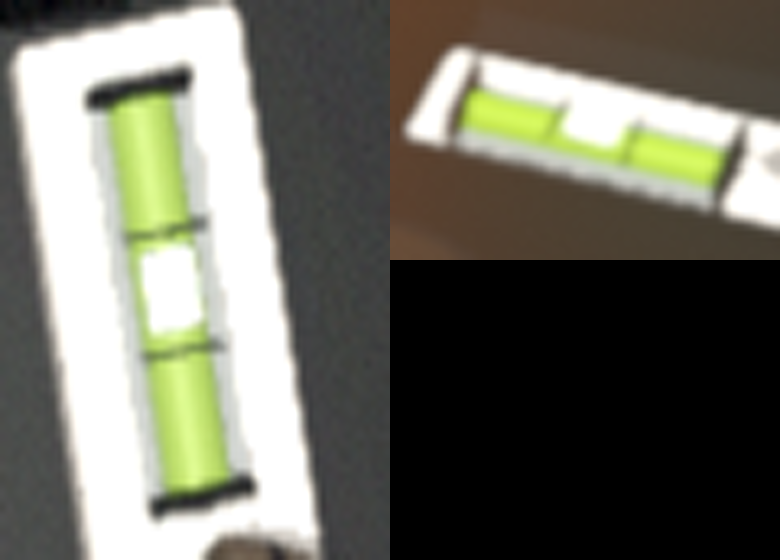

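The lines are at rows 228 and 350 (mid 289) and the bubble spans 245–336 (mid 290), so it is centred. The tool has gone down 5.9 mm, with about 18 N upward force on it.

```bash
python3 -c "
from plant import order
print(order.sign_off())"
```

```text
the job is handed in; nothing more can be done
None
```

I handed the job in with the lid flat on the bench, the level pressed home (about 5.9 of its 6 mm), the bubble centred between the lines, and the head still gripped at about 80 N; the pots were never approached, and no verdict was returned.

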